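Erect the carton tray and hold the cam lever at top lift

ROBOT

A 6-joint arm with a two-finger parallel gripper is mounted at the origin on a cart in front of the work surface, level with it; the furniture and walls round the work are solid. World frame = base frame: x ahead of the robot, y to its left, z up, the work surface at z = 0. Lengths are in m, angles in degrees, forces in N, time in s.
With the tool pointing down it reaches from about 0.3 to 0.75 m from the base axis. Payload 8.5 kg.
Tool frame: the origin (TCP) lies at the very end of the fingers, on their centre line; the grasp point (between the pads) lies 19 mm behind it (env.grip_point_offset is the distance from the TCP to the grasp point, in m); z points along the fingers, y is the direction in which the jaws open and shut (so a half turn about z gives the same grasp; the last joint's range is limited). The gripper opens to 85 mm and grips with 20 to 120 N. Pads are 22 mm wide; open, the fingers measure 114 mm over their backs; the gripper's body (76 mm by 85 mm) begins 54 mm behind the grasp point. The pads swing forward as they close: fully open they stand 13 mm farther back than shut.
Start: joints at [64.039, 21.807, 74.336, -0, 83.858, -12.336], TCP at [0.13, 0.535, 0.231] pointing down, gripper open.
Joint ranges: [-178.18, 178.18], [-50.72, 133.34], [12.68, 142.11], [-81.47, 261.47], [9.98, 163.14], [-165.26, 165.26]. Speed limits (degrees/s): [136.94, 136.94, 180, 180, 180, 180].

INTERFACE

Orientations are given as a 3x3 rotation matrix whose columns are the frame's x, y, z axes.
In Python, from rig import env gives the robot as it stands.
- The arm moves only by the tool move_arm, never from a script. Its argument "moves" is a list of rows, each a list of 4 numbers: the shift along the tool's x, y, z in mm, then the turn about the tool's z in rad. In form: [[tx, ty, tz, spin], ...]. A call has 1 to 20 rows; each row is the pose to reach, as a shift and turn from the pose commanded when the call began, along the tool's axes at that moment; what a row does not reach only later rows make up. A row lasts 1/10 s, in which the tool goes at most 50 mm and 8.59 degrees, less where a joint would pass 70% of its speed; a pose out of reach is approached as far as the arm can. A call with a gripper value outside its range is refused whole. "grip" is the closure, from 0 (fully open) to 1 (shut), set as the call begins (left out, the last holds). The fingers move at their own pace and stop on an object; "grip_force" is the grip in N (left out, the last holds). Time passes only in rows, so rows that repeat a pose let the fingers close. It gives the time, the measured TCP pose, the force and the opening at its end, in the units of the state.
- env.observe(): the state, without advancing time (a new reading comes with each control period).
- env.get_image(name): name is "side" or "top"; returns the picture (480x640x3 uint8, red, green, blue); there is no depth.
- env.get_calibration(name): a dict with "fovy" (degrees; the focal length in pixels is half the picture's height over the tangent of half this angle, whatever the lens; pixels are square), "cx", "cy" (the principal point, pixels), "k1" (the pictures are not rectified: a ray, as slopes to the right and down, at radius r is drawn at 1 + k1 r^2 times it, then the intrinsics apply), "extrinsics" (4x4, takes a point from world to camera coordinates). Camera axes: x right, y up, looking along -z (the intrinsics and any distortion apply to the point x, -y, -z); pixel columns grow to the right and rows downward; lengths in m; the calibration is good to about 2 mm. A picture is of the moment at which its call begins. get_calibration takes no time and is no camera call.
- env.close_job(): hands the job in, once; it reports no verdict.
Trained networks look in the newest picture that a camera, given by its name, has taken for a name from the list of things; names that differ only in an ending like _2 or _b are one class to them, and where a whole thing is asked for, a point or a joint stands for the part that bears it (a point fixed in the world has none). Each returns a list of dicts, best first, with "conf" (0 to 1); they miss things now and then, are a little off and sometimes report something else, mostly with a low value. They report only what shows in the picture. A call takes as long as a camera call.
- env.silhouettes(camera, name): "region" (480x640 bool, what is visible of it) and "point" ([row, column] in pixels, amid what is visible of it).
- env.tip_of(camera, name): "point" ([row, column] in pixels: a listed point, or the origin of a listed thing).
The state is a dict: "time_s": time; "q": joint angles; "qvel": joint speeds; "joint_efforts": joint torques, N m; "position": TCP position; "tool_rot": TCP orientation; "ft_force": force on the tool from outside, world axes, zero at the start; "wrist_torque": the same for the moment, N m; "grip_width": finger opening in m.
Only numpy, scipy, OpenCV 4.12 (cv2) and the standard library are available. Lean on these libraries where they do the work, as an engineer would, in place of code of your own. Each camera call takes 0.05 s, during which the arm holds its last target.

TASK

Raise the three lowered cardboard panels of the small carton in the fixture until all stand upright, and only then swing the fixture's cam lever up until the steel collar round the carton is at its highest, which is with the lever straight up; beyond that it drops again. A spring pulls the lever back, so finish with the gripper still holding the lever steady at that point, panels upright; do not disturb the tape roll, pocket level or marker lying nearby.

Things in the scene. Friction and masses are not known exactly. Their poses are not given: they have to be found in the camera images.
- fixture: fixture fixed to the bench: dark steel base plate 170 (x) x 220 (y) x 12 mm, reaching from y = -80 to +140 mm, with a block carrying a small open carton. Origin on the bench top below the centre of the carton floor; z up; -x faces roughly to the robot, +y is the cam lever's side. Four 6 mm guide pins stand at x = +-55, y = +-60 mm, tops 66 mm above the bench.
- carton_floor (a point): centre of the carton floor's top face, 53 mm above the bench; floor 90 (x) x 100 (y) mm. The wall on its +y side already stands, fixed, top 102 mm above the bench; the three other panels hinge at the floor's edges, creases 51.5 mm above the bench
- pillar_top (a point): centre of the top of the lever's bearing pillar, 44 (x) x 18 (y) mm, 76 mm above the bench, at y = 118 mm in the fixture's frame
- panel_near (a joint): hinge of the cardboard panel on the fixture's -x side: 92 mm wide, 50 mm from crease to free edge, 3 mm thick; crease at x = -45 mm, along y. 0 = flat outward, 1.571 = upright (stop). Starts at 0.5 to 0.8; the stiff crease stays where it is left; about 1 N at the free edge moves it: push that edge up and inward from outside.
- panel_far (a joint): the same panel on the +x side; crease at x = +45 mm, along y, in the fixture's frame. 0 flat, 1.571 upright.
- panel_side (a joint): panel on the -y side (82 mm wide in x, 50 mm from crease to free edge, 3 mm thick); crease at y = -50 mm, along x. 0 flat, 1.571 upright.
- panel_near_edge (a point): middle of the free edge of the panel on the -x side
- panel_far_edge (a point): middle of the free edge of the panel on the +x side
- panel_side_edge (a point): middle of the free edge of the panel on the -y side
- cam_lever (a joint): angle of the lever: steel arm, 110 mm from pivot to handle axis, swinging in the fixture's x-z plane about the y-line through x = 0, z = 60 mm; arm at y = 132 to 142 mm. 0 = rest, pointing to -x, 0.2 rad above level; 1.371 = straight up, collar highest; goes on to 2.1, collar sinking. Starts at 0 to 0.2. Needs up to 10 N at the handle; let go, it falls back.
- lever_grip (a point): middle of the lever's round black handle: 18 mm thick, 64 mm long, lying along the fixture's y on the outer side of the arm, from y = 142 to 206 mm (this point at y = 177 mm). It may turn in the gripper as the lever swings.
- collar (a joint): height of the steel collar (rectangular ring 122 x 132 x 12 mm round the block, with a foot riding on the cam) above its lowest position, m: 0 = lever at rest (top face 44 mm above the bench, below the panels), highest 0.0144 with the lever straight up. Driven only by the lever.
- tape_roll: bystander: roll of tape lying flat, 62 mm wide, 18 mm high; origin at the centre of its underside
- level: bystander: pocket spirit level, a bar 26 x 110 x 20 mm, lying beyond the fixture; origin at the centre of its underside
- marker: bystander: marker pen, 133 mm long, 18 mm thick; origin at the centre of its underside

How it is judged:
By the outcome, as a careful person would: the job done as asked, in the order asked, and still so for the second after the job is handed in, while the arm keeps its last pose, push and grip.
It also fails if it takes over 72 s, if anything falls off the work surface, if the arm or the gripper's body presses on something with over 40 N, if the wrist force passes 120 N, or if a joint passes its speed limit or range.

## Working session

There is one attempt and no reset: what is moved stays moved. The work goes in short steps, Python scripts to look and compute and a tool call to move; the robot and the scene stay as the last step left them, time stands still between calls to the robot, and variables do not carry over. Pictures are saved under pics/ and viewed, and the job is handed in when it is done.

Besides the shell and the picture viewer there is one more tool, called after "Request:" as name(argument=value, ...) on one line, values as JSON. move_arm: Moves the arm, as the interface text tells. Its arguments: {"type":"object","properties":{"moves":{"type":"array"},"grip":{"type":"number"},"grip_force":{"type":"number"}},"required":["moves"]}

```bash
ls; mkdir -p pics
python3 - <<'E'
from rig import env
import cv2
for n in ["side","top"]:
    im=env.get_image(n); cv2.imwrite(f"pics/{n}0.png",im[:,:,::-1]); print(env.get_calibration(n))
s=env.observe()
for k,v in s.items(): print(k,v)
print(env.grip_point_offset)
E
```

```text
pics
{'fovy': 54.544370902572226, 'cx': 316.91684954754703, 'cy': 238.292576817686, 'k1': -0.03870234533190653, 'extrinsics': array([[ 0.91424264, -0.40483518,  0.01639699, -0.49485819],
       [ 0.18364103,  0.4501129 ,  0.87388463, -0.19344636],
       [-0.36115974, -0.79593144,  0.48585676, -0.87011913],
       [ 0.        ,  0.        ,  0.        ,  1.        ]])}
{'fovy': 50.88042017635123, 'cx': 323.2631666283306, 'cy': 239.10949155647435, 'k1': -0.12718830236177012, 'extrinsics': array([[-0.01143084, -0.99979987,  0.01641809,  0.06676817],
       [ 0.98529054, -0.00846219,  0.17067789, -0.56196548],
       [-0.1705048 ,  0.01812758,  0.98519009, -0.93577721],
       [ 0.        ,  0.        ,  0.        ,  1.        ]])}
time_s 0.1
q [ 6.40403060e+01  2.18367248e+01  7.43802068e+01 -9.59507626e-04
  8.38586418e+01 -1.23360662e+01]
qvel [ 0.04011438 -0.06450924 -0.07754813  0.04881488 -0.02475715  0.04401211]
joint_efforts [ 5.05356293e-03 -4.49217331e+01 -2.31652343e+01 -1.10831304e-04
  3.66458116e-03  2.42711212e-05]
position [0.12943573 0.53427223 0.23077852]
tool_rot [[-9.71864299e-01  2.35540798e-01 -5.62409204e-04]
 [ 2.35541319e-01  9.71863603e-01 -1.19320896e-03]
 [ 2.65535644e-04 -1.29210780e-03 -9.99999130e-01]]
ft_force [-0.28273093 -0.76815172 -0.52792728]
wrist_torque [-0.01776838 -0.04611067  0.00857934]
grip_width 0.08541292498206157
0.0187
```

View pics/side0.png

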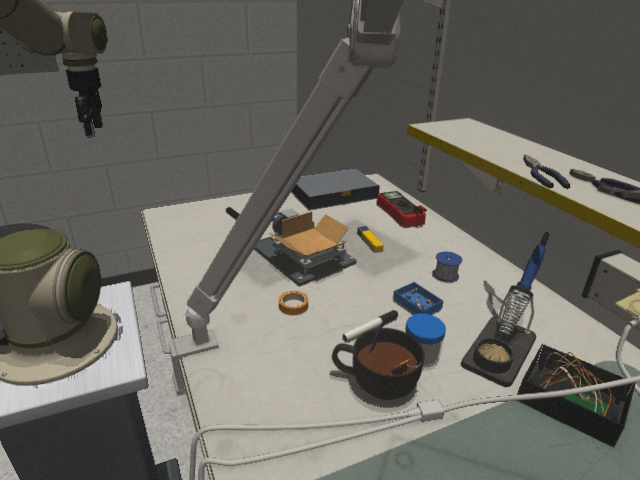

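View pics/top0.png

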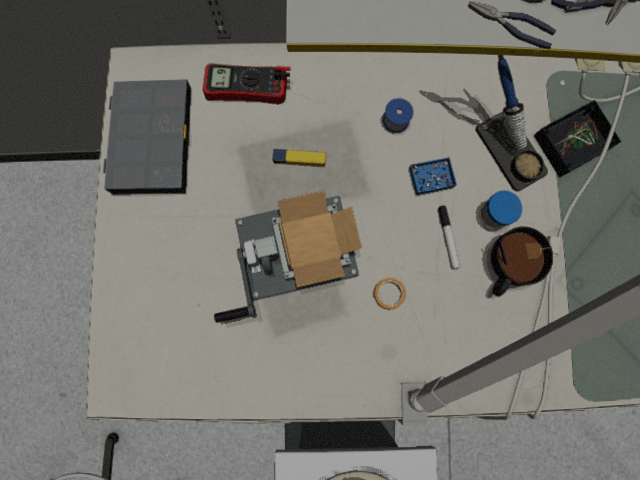

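```bash
cat > h.py <<'E'
import numpy as np, cv2
from rig import env
CAL={n:env.get_calibration(n) for n in ["side","top"]}
def proj(n,P):
    c=CAL[n];E=c["extrinsics"];p=np.atleast_2d(P)@E[:3,:3].T+E[:3,3]
    u=p[:,0]/-p[:,2];v=-p[:,1]/-p[:,2];s=1+c["k1"]*(u*u+v*v)
    f=240/np.tan(np.radians(c["fovy"]/2))
    return np.c_[c["cy"]+f*v*s,c["cx"]+f*u*s]   # row,col
E
python3 - <<'E'
from h import *
import pickle
out={}
for n in ["side","top"]:
    for nm in ["fixture","carton_floor","pillar_top","panel_near_edge","panel_far_edge","panel_side_edge","lever_grip","tape_roll","level","marker"]:
        r=env.tip_of(n,nm)
        out[n,nm]=r
        print(n,nm,[(np.round(d["point"],1).tolist(),round(d["conf"],2)) for d in r[:3]])
pickle.dump(out,open("det.pkl","wb"))
E
```

```text
side fixture [([259.0, 306.9], 0.58)]
side carton_floor [([242.9, 310.8], 0.93)]
side pillar_top [([217.6, 284.3], 0.76)]
side panel_near_edge [([239.6, 280.2], 0.45)]
side panel_far_edge [([222.1, 340.7], 0.7), ([325.3, 373.3], 0.59)]
side panel_side_edge [([246.2, 333.9], 0.45), ([212.0, 234.2], 0.37)]
side lever_grip [([239.4, 278.3], 0.62), ([211.8, 233.6], 0.59)]
side tape_roll [([304.5, 294.4], 0.56)]
side level [([241.7, 369.0], 0.94)]
side marker [([327.5, 371.6], 0.73)]
top fixture [([248.5, 313.4], 0.71), ([223.9, 356.0], 0.17)]
top carton_floor [([239.4, 307.8], 0.69), ([291.3, 384.7], 0.57)]
top pillar_top [([250.2, 249.5], 0.68)]
top panel_near_edge [([280.4, 322.4], 0.72), ([252.0, 245.2], 0.47)]
top panel_far_edge [([194.9, 297.3], 0.66)]
top panel_side_edge [([225.0, 356.0], 0.57)]
top lever_grip [([314.8, 229.8], 0.75)]
top tape_roll [([291.2, 387.6], 0.59), ([249.4, 248.3], 0.15)]
top level [([160.0, 298.7], 0.85), ([281.5, 322.1], 0.2)]
top marker [([237.3, 446.4], 0.72)]
```

```bash
cat > fit.py <<'E'
from h import *
from scipy.optimize import least_squares
def pts(p):
    x,y,yaw,an,af,as_,q=p
    c,s=np.cos(yaw),np.sin(yaw);R=np.array([[c,-s,0],[s,c,0],[0,0,1]]);t=np.array([x,y,0])
    L={"fixture":(0,0,0),"carton_floor":(0,0,.053),"pillar_top":(0,.118,.076),
    "panel_near_edge":(-.045-.05*np.cos(an),0,.0515+.05*np.sin(an)),
    "panel_far_edge":(.045+.05*np.cos(af),0,.0515+.05*np.sin(af)),
    "panel_side_edge":(0,-.05-.05*np.cos(as_),.0515+.05*np.sin(as_)),
    "lever_grip":(-.11*np.cos(.2+q),.177,.06+.11*np.sin(.2+q))}
    return {k:R@np.array(v)+t for k,v in L.items()}
def fit(obs,p0):
    def f(p):
        P=pts(p);e=[w*(proj(n,P[k])[0]-o) for (n,k,o,w) in obs]
        return np.r_[np.concatenate(e),(p[3:6]-.65)*6,(p[6]-.1)*8]
    return least_squares(f,p0,loss="soft_l1",f_scale=2.)
E
python3 - <<'E'
from fit import *
import pickle
D=pickle.load(open("det.pkl","rb"))
obs=[]
for (n,k),r in D.items():
    if k in("tape_roll","level","marker"): continue
    o=r[1]["point"] if (n,k)==("side","lever_grip") else r[0]["point"]
    obs.append((n,k,np.array(o),1.))
r=fit(obs,[.45,.05,.1,.65,.65,.65,.1]); print(r.x)
P=pts(r.x)
for n,k,o,w in obs: print(n,k,np.round(proj(n,P[k])[0]-o,1))
for k in P: print(k,P[k].round(4))
np.save("p.npy",r.x)
E
python3 - <<'E'
import cv2,numpy as np
a=cv2.imread("pics/top0.png")[180:340,200:370];b=cv2.imread("pics/side0.png")[190:300,220:380]
cv2.imwrite("pics/z1.png",cv2.resize(a,None,fx=3.5,fy=3.5,interpolation=cv2.INTER_CUBIC))
cv2.imwrite("pics/z2.png",cv2.resize(b,None,fx=5,fy=5,interpolation=cv2.INTER_CUBIC))
E
```

```text
[0.56066234 0.08611716 0.23348416 0.66730926 0.51362625 0.63674675
 0.07011248]
side fixture [0.4 3. ]
side carton_floor [-2.4 -0.7]
side pillar_top [-3.4 -1.7]
side panel_near_edge [0.2 0.2]
side panel_far_edge [ 0.1 -1.7]
side panel_side_edge [-0.6  0.4]
side lever_grip [-0.   0.5]
top fixture [-4.4 -2.7]
top carton_floor [0.3 2.6]
top pillar_top [2.3 0. ]
top panel_near_edge [ 0.1 -1.3]
top panel_far_edge [-1.2  2.1]
top panel_side_edge [1.  0.6]
top lever_grip [0.  0.2]
fixture [0.5607 0.0861 0.    ]
carton_floor [0.5607 0.0861 0.053 ]
pillar_top [0.5334 0.2009 0.076 ]
panel_near_edge [0.4787 0.0666 0.0824]
panel_far_edge [0.6468 0.1066 0.0761]
panel_side_edge [ 0.5815 -0.0016  0.0812]
lever_grip [0.4166 0.2338 0.0894]
```

View pics/z1.png

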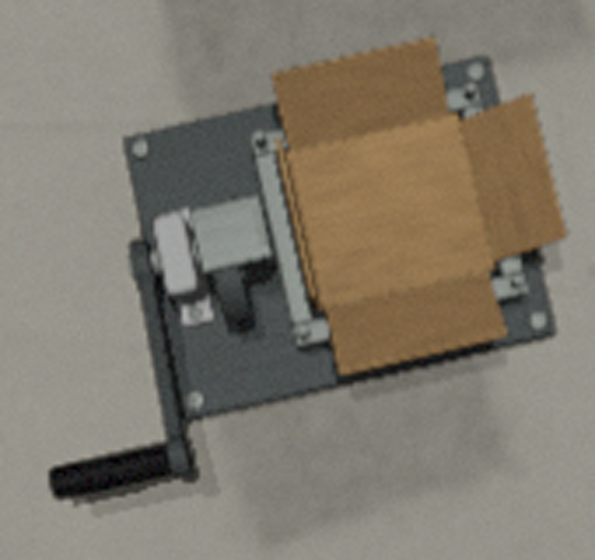

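View pics/z2.png

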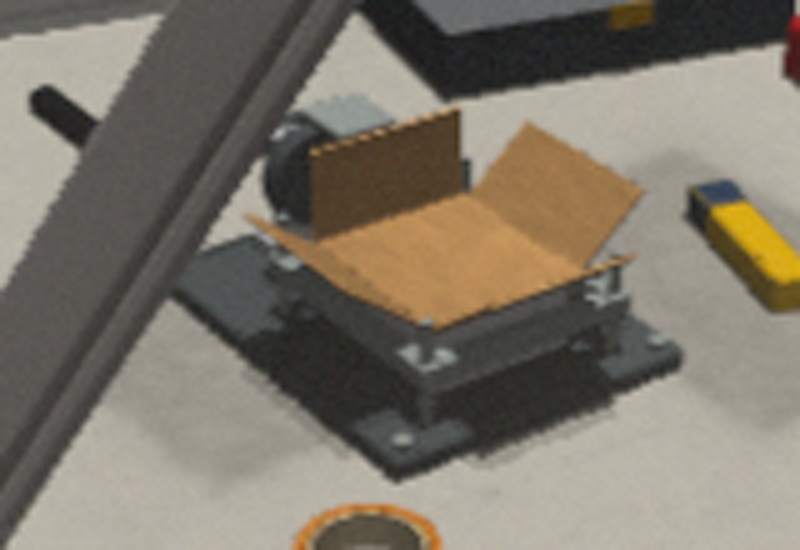

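```bash
cat > ov.py <<'E'
from fit import *
def model(p):
    x,y,yaw,an,af,as_,q=p
    c,s=np.cos(yaw),np.sin(yaw);R=np.array([[c,-s,0],[s,c,0],[0,0,1]]);t=np.array([x,y,0])
    W=lambda L:np.array(L)@R.T+t
    d={}
    d["plate"]=W([(a,b,.012) for a,b in((.085,.14),(.085,-.08),(-.085,-.08),(-.085,.14))])
    d["pillar"]=W([(a,b,.076) for a,b in((.022,.127),(.022,.109),(-.022,.109),(-.022,.127))])
    d["near"]=W([(-.045-.05*np.cos(an),b,.0515+.05*np.sin(an)) for b in(.046,-.046)]+[(-.045,-.046,.0515),(-.045,.046,.0515)])
    d["far"]=W([(.045+.05*np.cos(af),b,.0515+.05*np.sin(af)) for b in(.046,-.046)]+[(.045,-.046,.0515),(.045,.046,.0515)])
    d["side"]=W([(b,-.05-.05*np.cos(as_),.0515+.05*np.sin(as_)) for b in(.041,-.041)]+[(-.041,-.05,.0515),(.041,-.05,.0515)])
    ph=.2+q;C,S=np.cos(ph),np.sin(ph)
    d["lever"]=W([(0,.137,.06),(-.11*C,.137,.06+.11*S),(-.11*C,.206,.06+.11*S)])
    d["wall"]=W([(.041,.05,.102),(-.041,.05,.102),(-.041,.05,.053),(.041,.05,.053)])
    return d
def overlay(p,n,im,box,k,fn):
    r0,r1,c0,c1=box
    a=cv2.resize(im[r0:r1,c0:c1],None,fx=k,fy=k,interpolation=cv2.INTER_CUBIC)
    for nm,P in model(p).items():
        uv=proj(n,P); q=((uv[:,::-1]+.5-[c0,r0])*k).astype(int)
        cv2.polylines(a,[q.reshape(-1,1,2)],nm!="lever",(0,255,0),1)
    cv2.imwrite(fn,a)
E
python3 - <<'E'
from ov import *
p=np.load("p.npy")
F=3.5
top=[("plate",0,125,137),("plate",1,490,57),("plate",2,553,335),("plate",3,188,420),("near",0,337,375),("near",1,507,338),("far",0,275,73),("far",1,436,38),("side",0,531,95),("side",1,567,233),("lever",2,55,482),("wall",0,278,143)]
sd=[("plate",2,398,480),("plate",1,682,358),("far",0,530,122),("far",1,643,190),("lever",2,42,98),("wall",0,460,110)]
O=[("top",a,i,np.array([(v)/F-.5+180,(u)/F-.5+200])) for a,i,u,v in top]+[("side",a,i,np.array([v/5-.5+190,u/5-.5+220])) for a,i,u,v in sd]
def f(p):
    d=model(p);return np.r_[np.concatenate([proj(n,d[a][i])[0]-o for n,a,i,o in O]),(p[3:6]-.65)*3,(p[6]-.1)*5]
r=least_squares(f,p,loss="soft_l1",f_scale=1.5);print(r.x.round(4))
d=model(r.x)
for n,a,i,o in O: print(n,a,i,(proj(n,d[a][i])[0]-o).round(1))
np.save("p2.npy",r.x)
overlay(r.x,"top",cv2.imread("pics/top0.png"),(180,340,200,370),3.5,"pics/o1.png")
overlay(r.x,"side",cv2.imread("pics/side0.png"),(190,300,220,380),5,"pics/o2.png")
E
```

```text
[0.5597 0.0856 0.2158 0.6666 0.7151 0.6883 0.0222]
top plate 0 [-0.  -0.5]
top plate 1 [-0.5  0.2]
top plate 2 [0.5 1.8]
top plate 3 [ 0.9 -1.6]
top near 0 [0.2 0.7]
top near 1 [-0.4  0.4]
top far 0 [ 0.6 -0.7]
top far 1 [0.2 0.4]
top side 0 [-0.   0.1]
top side 1 [2.1 0. ]
top lever 2 [ 0.9 -1. ]
top wall 0 [0.1 0.4]
side plate 2 [-3.5  0.3]
side plate 1 [-2.   1.7]
side far 0 [-0.5  0.6]
side far 1 [-0.1  1.3]
side lever 2 [0.1 1. ]
side wall 0 [-0.9  0.3]
```

View pics/o1.png

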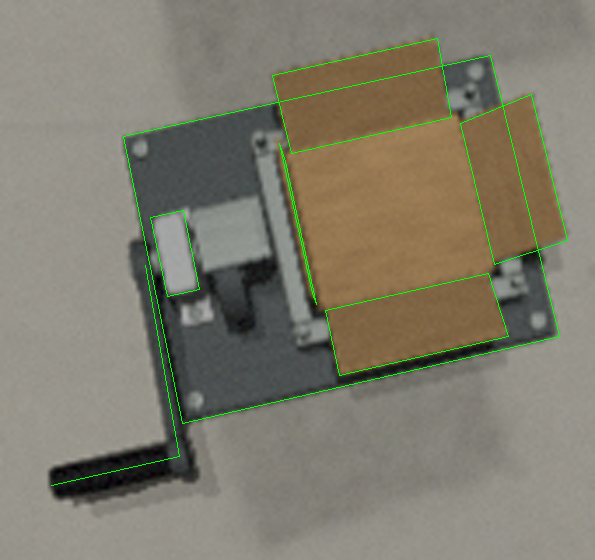

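View pics/o2.png

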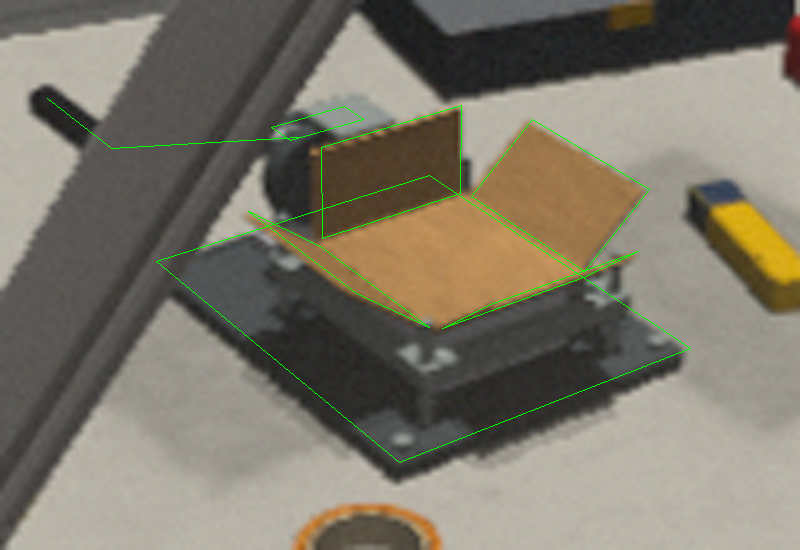

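Run:
```python
from h import *
def ray(n,r,c):
    k=CAL[n];f=240/np.tan(np.radians(k["fovy"]/2))
    a=np.array([c-k["cx"],r-k["cy"]])/f; u=a.copy()
    for _ in range(9): u=a/(1+k["k1"]*(u@u))
    R=k["extrinsics"][:3,:3];return -R.T@k["extrinsics"][:3,3],R.T@np.array([u[0],-u[1],-1])
pl=[]
for n,a,b in(("top",(398,418),(300,620)),("side",(318,200),(60,365))):
    o,d1=ray(n,*a);_,d2=ray(n,*b);m=np.cross(d1,d2);m/=np.linalg.norm(m);pl.append((m,m@o))
d=np.cross(pl[0][0],pl[1][0]);
for z in(0,.05,.1,.2,.3,.4,.6):
    A=np.array([pl[0][0],pl[1][0],[0,0,1]]);print(z,np.linalg.solve(A,[pl[0][1],pl[1][1],z]).round(3))
```

```text
0 [ 0.234 -0.084  0.   ]
0.05 [ 0.255 -0.107  0.05 ]
0.1 [ 0.275 -0.13   0.1  ]
0.2 [ 0.316 -0.175  0.2  ]
0.3 [ 0.357 -0.221  0.3  ]
0.4 [ 0.398 -0.266  0.4  ]
0.6 [ 0.48  -0.357  0.6  ]
```

```bash
cat > pl.py <<'E'
from h import *
p=np.load("p2.npy")
def F2W(v):
    c,s=np.cos(p[2]),np.sin(p[2]);return np.array([c*v[0]-s*v[1]+p[0],s*v[0]+c*v[1]+p[1],v[2]])
def W2F(w):
    c,s=np.cos(p[2]),np.sin(p[2]);d=np.array(w)-[p[0],p[1],0];return np.array([c*d[0]+s*d[1],-s*d[0]+c*d[1],d[2]])
def state():
    s=env.observe();R=s["tool_rot"]
    print("t",round(s["time_s"],2),"fixTCP mm",(W2F(s["position"])*1e3).round(1),"yaw_rel",round(np.degrees(np.arctan2(R[1,0],R[0,0]))%360-np.degrees(p[2]),2),"F",s["ft_force"].round(2),"w",round(s["grip_width"],4),"q1,q5,q6",np.round(s["q"],1))
    return s
def rows(targets,spin=None,base=None):
    s=env.observe();P=s["position"] if base is None else base
    for t in targets:
        d=s["tool_rot"].T@(F2W(np.array(t)/1e3)-P)*1e3; print(t,d.round(1))
E
python3 - <<'E'
from pl import *
state(); rows([(-115,0,250),(-115,0,62)],base=np.array([.13,.535,.231]))
E
```

```text
t 1.1 fixTCP mm [-324.   530.6  231.3] yaw_rel 154.01 F [ 0.25 -0.02  0.02] w 0.0855 q1,q5,q6 [ 64.   21.8  74.3   0.   83.9 -12.3]
(-115, 0, 250) [-420.1 -386.   -19. ]
(-115, 0, 62) [-420.1 -386.   169. ]
```

Request:
move_arm(moves=[[-30,-28,-19,0],[-60,-55,-19,-0.1],[-90,-83,-19,-0.2],[-120,-110,-19,-0.3],[-150,-138,-19,-0.4],[-180,-165,-19,-0.454],[-210,-193,-19,-0.454],[-240,-220,-19,-0.454],[-270,-248,-19,-0.454],[-300,-276,-19,-0.454],[-330,-303,-19,-0.454],[-360,-331,-19,-0.454],[-390,-358,-19,-0.454],[-420,-386,-19,-0.454],[-420,-386,-19,-0.454],[-420,-386,-19,-0.454],[-420,-386,-19,-0.454]], grip=1, grip_force=40)

```text
time_s: 2.8
position: [0.4463, 0.0611, 0.2504]
tool_rot: [[-0.977, -0.215, -0.0], [-0.215, 0.977, 0.0], [0.0, 0.0, -1.0]]
ft_force: [-0.8, 0.4, 0.7]
grip_width: -0.0
```

Run:
```python
from pl import *
state()
```

```text
t 2.8 fixTCP mm [-116.     0.3  250.4] yaw_rel 180.06 F [-0.82  0.41  0.68] w -0.0 q1,q5,q6 [  -7.3   10.9   86.9    0.    82.2 -109.8]
```

Request:
move_arm(moves=[[0,0,45,0],[0,0,90,0],[0,0,135,0],[0,0,170,0],[0,0,188,0],[0,0,188,0],[-6,0,188,0],[-12,0,188,0],[-16,0,188,0],[-16,0,188,0]])

```text
time_s: 3.8
position: [0.4634, 0.064, 0.0631]
tool_rot: [[-0.977, -0.215, 0.002], [-0.215, 0.977, -0.0], [-0.002, -0.001, -1.0]]
ft_force: [0.8, -0.6, -0.8]
grip_width: -0.0
```

Run:
```python
from pl import *
for n,b,k in(("top",(180,340,200,370),3.5),("side",(170,300,220,380),4)):
    im=env.get_image(n)[:,:,::-1];r0,r1,c0,c1=b
    cv2.imwrite(f"pics/a_{n}.png",cv2.resize(im[r0:r1,c0:c1],None,fx=k,fy=k,interpolation=cv2.INTER_CUBIC))
state()
```

```text
t 3.9 fixTCP mm [-99.5  -0.3  62.7] yaw_rel 180.03 F [-0.4  -0.18 -0.26] w 0.0001 q1,q5,q6 [  -6.7   25.8  101.2   -0.    52.9 -109.1]
```

View pics/a_side.png

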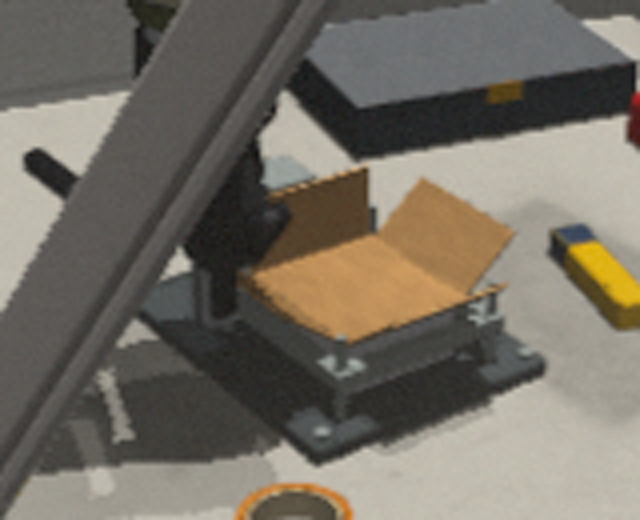

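View pics/a_top.png

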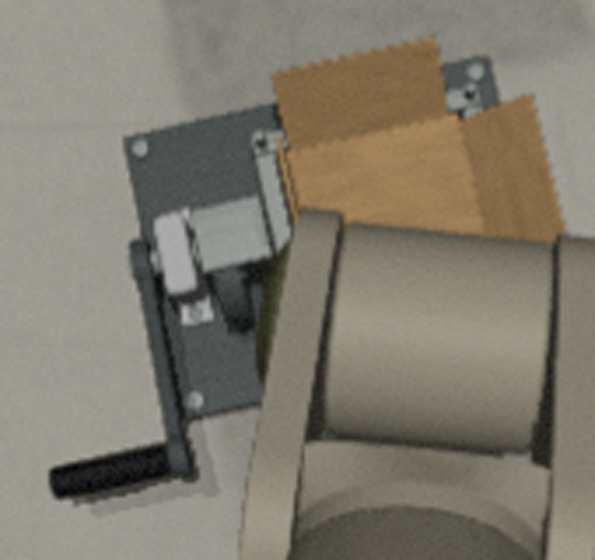

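Request:
move_arm(moves=[[-3,0,0,0],[-5,0,-2,0],[-7,0,-4,0],[-9,0,-6.5,0],[-11,0,-8.5,0],[-13,0,-10.5,0],[-15,0,-12,0],[-17,0,-13.5,0],[-19,0,-15,0],[-21,0,-16,0],[-23,0,-17,0],[-25,0,-18,0],[-27,0,-18.5,0],[-29,0,-19,0],[-31,0,-19.5,0],[-33,0,-20,0],[-33,0,-20,0]])

```text
time_s: 5.6
position: [0.495, 0.071, 0.0824]
tool_rot: [[-0.977, -0.215, 0.0], [-0.215, 0.977, 0.0], [-0.0, -0.0, -1.0]]
ft_force: [0.6, -0.8, -0.4]
grip_width: -0.0002
```

```bash
cat > snap.py <<'E'
import sys
from pl import *
tag=sys.argv[1]
A=[]
for n,b,k in(("top",(170,330,200,370),3.),("side",(170,300,220,380),3.6)):
    im=env.get_image(n)[:,:,::-1];r0,r1,c0,c1=b;cv2.imwrite(f"pics/{tag}_{n}_full.png",im)
    a=cv2.resize(im[r0:r1,c0:c1],None,fx=k,fy=k,interpolation=cv2.INTER_CUBIC)[:468]
    A.append(cv2.resize(a,(400,int(a.shape[0]*400/a.shape[1]))))
h=max(a.shape[0] for a in A);o=np.zeros((h,800,3),np.uint8)
for i,a in enumerate(A):o[:a.shape[0],i*400:i*400+400]=a
cv2.imwrite(f"pics/{tag}.png",o);state()
E
python3 snap.py b
```

```text
t 5.7 fixTCP mm [-66.5  -0.4  82.3] yaw_rel 180.03 F [-0.43  0.45  0.11] w -0.0001 q1,q5,q6 [  -5.4   26.6   94.9    0.    58.6 -107.8]
```

View pics/b.png

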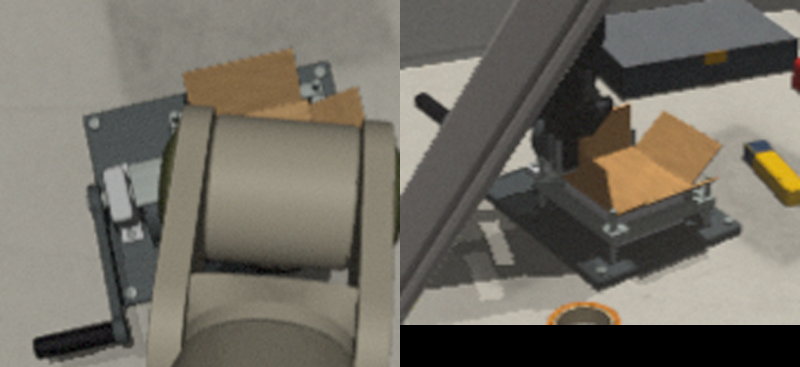

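Request:
move_arm(moves=[[-2,0,-0.5,0],[-4,0,-1,0],[-6,0,-1,0],[-8,0,-1,0],[-8,0,-1,0],[-8,0,-1,0]])

```text
time_s: 6.3
position: [0.5026, 0.0727, 0.0833]
tool_rot: [[-0.977, -0.215, 0.0], [-0.215, 0.977, 0.0], [-0.0, -0.0, -1.0]]
ft_force: [-0.6, -0.1, 1.2]
grip_width: -0.0001
```

Request:
move_arm(moves=[[-0.7,0,0,0],[-1.4,0,0,0],[-1.4,0,0,0]])

```text
time_s: 6.6
position: [0.5038, 0.073, 0.0833]
tool_rot: [[-0.977, -0.215, -0.0], [-0.215, 0.977, -0.0], [0.0, 0.0, -1.0]]
ft_force: [-0.5, -0.1, 0.5]
grip_width: -0.0
```

```bash
python3 snap.py c
```

```text
t 6.7 fixTCP mm [-57.3  -0.3  83.3] yaw_rel 180.02 F [-0.86 -0.28  0.9 ] w -0.0003 q1,q5,q6 [  -5.1   27.2   93.3   -0.    59.5 -107.5]
```

View pics/c.png

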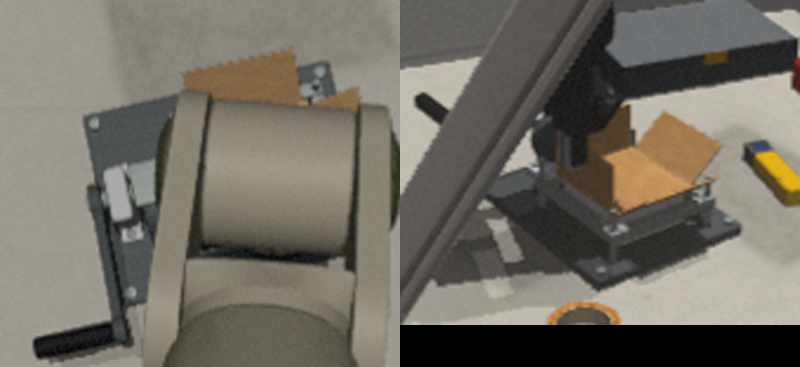

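Request:
move_arm(moves=[[-0.6,0,0,0],[-1.2,0,0,0],[-1.2,0,0,0]])

```text
time_s: 7.0
position: [0.504, 0.0731, 0.0833]
tool_rot: [[-0.977, -0.215, -0.003], [-0.215, 0.977, -0.0], [0.003, 0.0, -1.0]]
ft_force: [-5.8, -2.3, 4.7]
grip_width: 0.0
```

Request:
move_arm(moves=[[-0.6,0,0,0],[-1.2,0,0,0],[-1.2,0,0,0]])

```text
time_s: 7.3
position: [0.5042, 0.0732, 0.0833]
tool_rot: [[-0.977, -0.215, -0.005], [-0.215, 0.977, -0.001], [0.005, 0.0, -1.0]]
ft_force: [-10.6, -4.0, 8.0]
grip_width: 0.0
```

Request:
move_arm(moves=[[-0.5,0,0,0],[-1,0,0,0],[-1,0,0,0]])

```text
time_s: 7.6
position: [0.5044, 0.0732, 0.0833]
tool_rot: [[-0.977, -0.215, -0.007], [-0.215, 0.977, -0.001], [0.007, 0.0, -1.0]]
ft_force: [-14.3, -5.1, 10.8]
grip_width: -0.0
```

Request:
move_arm(moves=[[6,0,0,0],[14,0,0,0],[16,0,-25,0],[16,0,-62,0],[-20,0,-62,0],[-65,0,-62,0],[-110,0,-62,0],[-150,0,-62,0],[-168,0,-62,0],[-168,0,-62,0],[-168,0,-40,0],[-168,0,-10,0],[-168,0,10,0],[-168,0,19,0],[-168,0,19,0],[-168,0,19,0]])

```text
time_s: 9.2
position: [0.6715, 0.1096, 0.0656]
tool_rot: [[-0.977, -0.214, 0.002], [-0.214, 0.977, 0.0], [-0.002, -0.0, -1.0]]
ft_force: [-0.2, -0.3, -0.2]
grip_width: -0.0001
```

```bash
python3 snap.py d
```

```text
t 9.3 fixTCP mm [114.6  -0.4  65.9] yaw_rel 180.02 F [-0.05  0.35 -0.24] w -0.0005 q1,q5,q6 [  -0.7   42.7   64.3    0.    72.8 -103.1]
```

View pics/d.png

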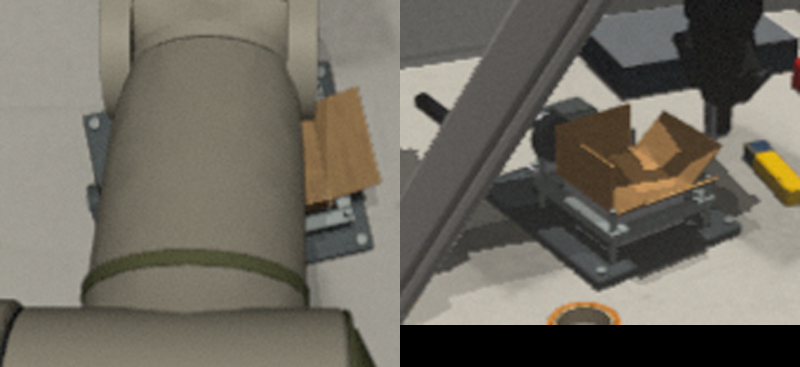

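Request:
move_arm(moves=[[8,0,1,0],[14,0,1,0],[17,0,1,0],[19,0,0,0],[21,0,-1.5,0],[23,0,-3.5,0],[25,0,-5,0],[27,0,-7,0],[29,0,-8.5,0],[31,0,-10,0],[33,0,-11,0],[35,0,-12,0],[37,0,-13,0],[39,0,-14,0],[41,0,-14.5,0],[43,0,-15,0],[45,0,-15.5,0],[47,0,-16,0],[49,0,-16.5,0],[49,0,-16.5,0]])

```text
time_s: 11.3
position: [0.623, 0.0992, 0.0808]
tool_rot: [[-0.977, -0.215, -0.001], [-0.215, 0.977, -0.0], [0.001, 0.0, -1.0]]
ft_force: [-0.4, -0.2, 0.1]
grip_width: -0.0002
```

Request:
move_arm(moves=[[2,0,-0.5,0],[4,0,-1,0],[6,0,-1,0],[7.5,0,-1,0],[7.5,0,-1,0]])

```text
time_s: 11.8
position: [0.6161, 0.0976, 0.0819]
tool_rot: [[-0.977, -0.215, 0.0], [-0.215, 0.977, 0.0], [-0.0, -0.0, -1.0]]
ft_force: [0.7, -0.0, -0.5]
grip_width: -0.0003
```

```bash
python3 snap.py e
```

```text
t 11.9 fixTCP mm [57.7 -0.3 81.9] yaw_rel 180.02 F [ 0.75 -0.5   1.  ] w 0.0004 q1,q5,q6 [  -1.9   36.8   74.1   -0.    69.2 -104.2]
```

View pics/e.png

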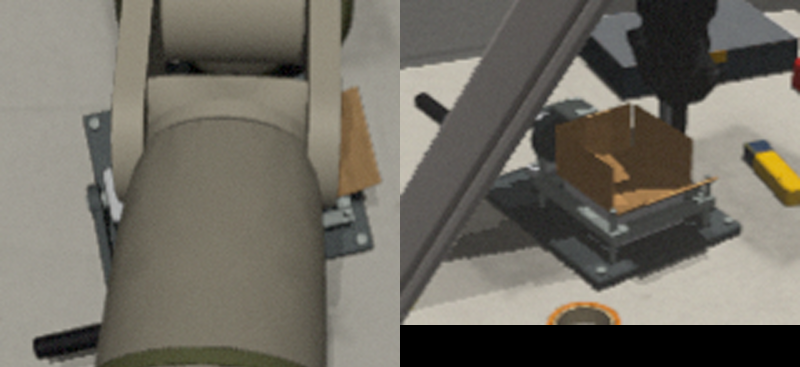

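Far panel nearly upright. Push to the stop.

Request:
move_arm(moves=[[0.7,0,0,0],[1.4,0,0,0],[1.4,0,0,0]])

```text
time_s: 12.2
position: [0.6158, 0.0975, 0.082]
tool_rot: [[-0.977, -0.214, 0.003], [-0.214, 0.977, 0.001], [-0.003, -0.0, -1.0]]
ft_force: [6.0, 1.8, -1.9]
grip_width: -0.0001
```

Request:
move_arm(moves=[[0.7,0,0,0],[1.4,0,0,0],[1.4,0,0,0]])

```text
time_s: 12.5
position: [0.6156, 0.0974, 0.082]
tool_rot: [[-0.977, -0.214, 0.006], [-0.214, 0.977, 0.001], [-0.006, -0.0, -1.0]]
ft_force: [11.8, 3.2, -5.3]
grip_width: 0.0002
```

Request:
move_arm(moves=[[0.6,0,0,0],[1.2,0,0,0],[1.2,0,0,0]])

```text
time_s: 12.8
position: [0.6155, 0.0974, 0.0821]
tool_rot: [[-0.977, -0.214, 0.009], [-0.214, 0.977, 0.002], [-0.009, -0.0, -1.0]]
ft_force: [16.9, 5.5, -8.5]
grip_width: -0.0
```

Request:
move_arm(moves=[[-8,0,0,0],[-16,0,0,0],[-16,0,-30,0],[-16,0,-62,0],[-10,-15,-62,0.14],[0,-30,-62,0.28],[10,-45,-62,0.42],[20,-60,-62,0.56],[30,-75,-62,0.7],[40,-90,-62,0.84],[53,-105,-62,0.98],[53,-120,-62,1.12],[53,-120,-62,1.26],[53,-120,-62,1.4],[53,-120,-62,1.54],[53,-120,-62,1.571],[53,-120,-62,1.571],[53,-120,-62,1.571]])

```text
time_s: 14.6
position: [0.5861, -0.0318, 0.1437]
tool_rot: [[-0.215, 0.977, -0.001], [0.977, 0.215, 0.0], [0.0, -0.001, -1.0]]
ft_force: [-0.5, -0.2, 0.4]
grip_width: -0.0001
```

```bash
python3 snap.py f
```

```text
t 14.7 fixTCP mm [   0.7 -120.3  143.8] yaw_rel 90.06 F [-0.01  0.03  0.54] w -0.0 q1,q5,q6 [-14.7  29.7  76.2  -0.   74.1 -27.1]
```

View pics/f.png

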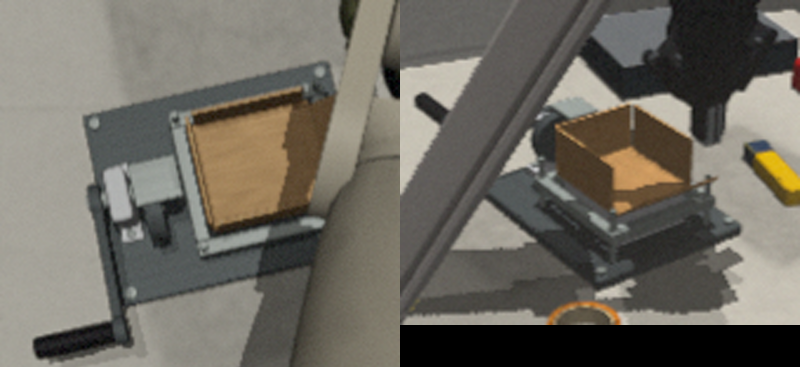

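Request:
move_arm(moves=[[0,0,40,0],[0,0,70,0],[0,0,80,0],[0,0,80,0],[8,0,80,0],[15,0,80,0],[15,0,80,0]])

```text
time_s: 15.4
position: [0.5831, -0.0161, 0.0651]
tool_rot: [[-0.216, 0.976, 0.002], [0.976, 0.216, -0.0], [-0.001, 0.002, -1.0]]
ft_force: [-0.5, -0.0, 0.1]
grip_width: 0.0001
```

```bash
python3 snap.py g
```

```text
t 15.5 fixTCP mm [   1.  -105.1   64.6] yaw_rel 90.05 F [0.13 0.17 0.18] w 0.0003 q1,q5,q6 [-13.3  34.6  82.3  -0.   63.1 -25.7]
```

View pics/g.png

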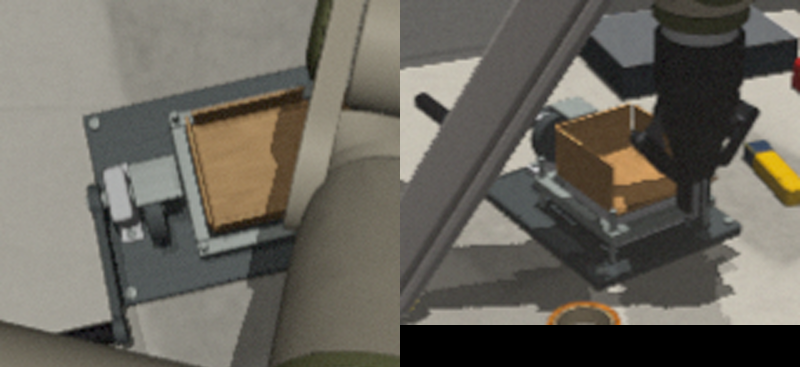

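Request:
move_arm(moves=[[3,0,1,0],[5,0,0.5,0],[7,0,-1,0],[9,0,-3,0],[11,0,-5,0],[13,0,-6.5,0],[15,0,-8,0],[17,0,-9.5,0],[19,0,-11,0],[21,0,-12,0],[23,0,-13,0],[25,0,-14,0],[27,0,-15,0],[29,0,-15.5,0],[31,0,-16,0],[33,0,-16.5,0],[35,0,-17,0],[37,0,-17.5,0],[39,0,-18,0],[39,0,-18,0]])

```text
time_s: 17.5
position: [0.5745, 0.0212, 0.0819]
tool_rot: [[-0.215, 0.977, 0.0], [0.977, 0.215, 0.0], [0.0, 0.0, -1.0]]
ft_force: [-0.3, -0.9, -1.1]
grip_width: -0.0001
```

Request:
move_arm(moves=[[1.5,0,0,0],[3,0,0,0],[3,0,0,0]])

```text
time_s: 17.8
position: [0.5739, 0.024, 0.0819]
tool_rot: [[-0.214, 0.977, 0.0], [0.977, 0.214, 0.0], [-0.0, 0.0, -1.0]]
ft_force: [0.5, -0.8, -0.8]
grip_width: -0.0004
```

```bash
python3 snap.py i
```

```text
t 17.9 fixTCP mm [  0.7 -63.3  81.8] yaw_rel 90.01 F [-0.45 -0.19 -0.57] w 0.0006 q1,q5,q6 [ -9.4  32.6  82.8   0.   64.7 -21.8]
```

View pics/i.png

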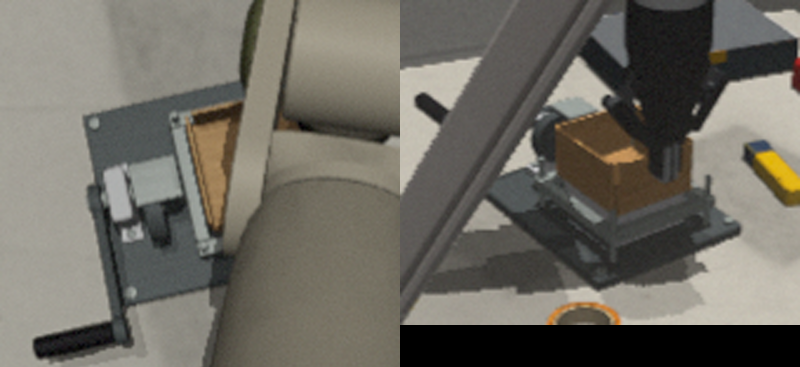

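Request:
move_arm(moves=[[0.7,0,0,0],[1.4,0,0,0],[1.4,0,0,0]])

```text
time_s: 18.2
position: [0.5738, 0.0243, 0.0818]
tool_rot: [[-0.214, 0.977, 0.0], [0.977, 0.214, -0.002], [-0.002, 0.0, -1.0]]
ft_force: [0.7, -5.7, -1.7]
grip_width: -0.0005
```

Request:
move_arm(moves=[[0.7,0,0,0],[1.4,0,0,0],[1.4,0,0,0]])

```text
time_s: 18.5
position: [0.5739, 0.0245, 0.0819]
tool_rot: [[-0.214, 0.977, 0.001], [0.977, 0.214, -0.004], [-0.004, 0.0, -1.0]]
ft_force: [1.9, -11.6, -0.8]
grip_width: 0.0001
```

Request:
move_arm(moves=[[0.6,0,0,0],[1.2,0,0,0],[1.2,0,0,0]])

```text
time_s: 18.8
position: [0.5738, 0.0247, 0.0819]
tool_rot: [[-0.214, 0.977, 0.001], [0.977, 0.214, -0.005], [-0.006, 0.0, -1.0]]
ft_force: [1.0, -15.2, -3.0]
grip_width: 0.0002
```

Request:
move_arm(moves=[[-8,0,0,0],[-18,0,0,0],[-18,0,-35,0],[-18,0,-80,0],[-15,-10,-118,0],[15,-25,-118,0],[50,-40,-118,0],[90,-55,-118,0],[130,-70,-118,0],[170,-85,-118,0],[205,-98,-118,0],[237,-108,-118,0],[237,-108,-118,0],[237,-108,-118,0]])

```text
time_s: 20.2
position: [0.4167, 0.2363, 0.1999]
tool_rot: [[-0.216, 0.976, 0.0], [0.976, 0.216, 0.0], [0.0, 0.0, -1.0]]
ft_force: [0.5, -0.6, 0.4]
grip_width: 0.0
```

```bash
python3 snap.py j
```

```text
t 20.3 fixTCP mm [-107.   176.9  199.8] yaw_rel 89.97 F [-0.33 -0.21 -0.23] w -0.0001 q1,q5,q6 [15.2 16.3 88.3 -0.  75.4  2.9]
```

View pics/j.png

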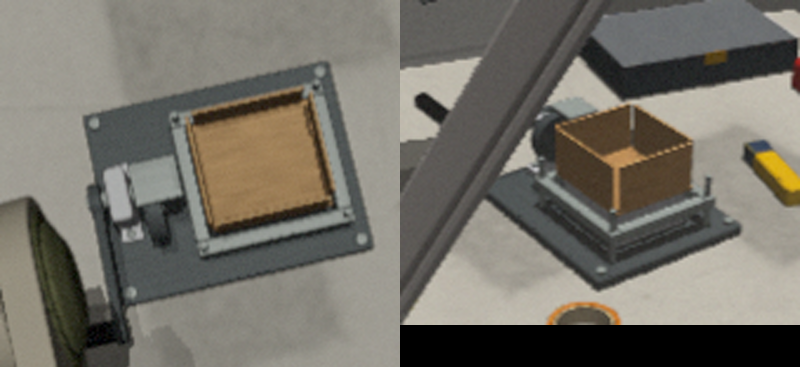

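Request:
move_arm(moves=[[0,0,0,0],[0,0,0,0],[0,0,0,0],[0,0,20,0],[0,0,60,0],[0,0,100,0],[0,0,125,0],[0,0,134,0],[0,0,134,0],[0,0,134,0]], grip=0)

```text
time_s: 21.3
position: [0.4176, 0.2363, 0.0669]
tool_rot: [[-0.214, 0.977, 0.002], [0.977, 0.214, 0.001], [0.0, 0.002, -1.0]]
ft_force: [-0.8, 0.0, 1.6]
grip_width: 0.0856
```

Run:
```python
from pl import *
im=env.get_image("top")[:,:,::-1]
cv2.imwrite("pics/k.png",cv2.resize(im[220:370,150:350],None,fx=3.5,fy=3.5,interpolation=cv2.INTER_CUBIC))
im=env.get_image("side")[:,:,::-1]
cv2.imwrite("pics/k2.png",cv2.resize(im[150:300,180:340],None,fx=3.5,fy=3.5,interpolation=cv2.INTER_CUBIC))
state()
```

```text
t 21.4 fixTCP mm [-106.6  177.7   67.1] yaw_rel 90.01 F [ 0.6  -0.19 -0.  ] w 0.0855 q1,q5,q6 [15.3 26.3 99.1  0.  54.5  3. ]
```

View pics/k.png

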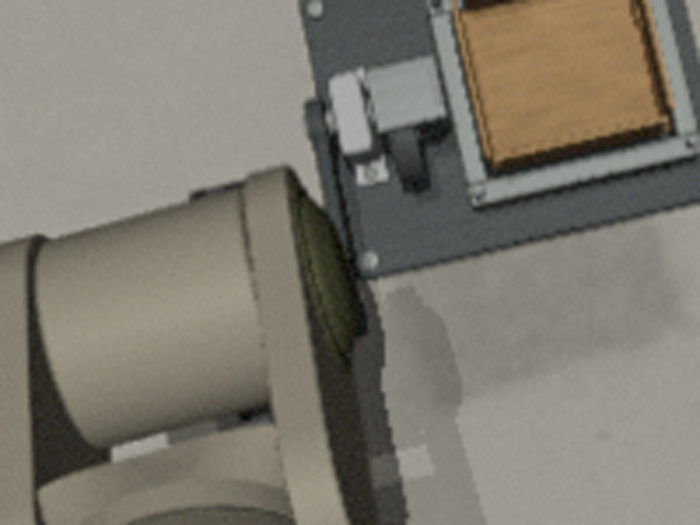

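View pics/k2.png

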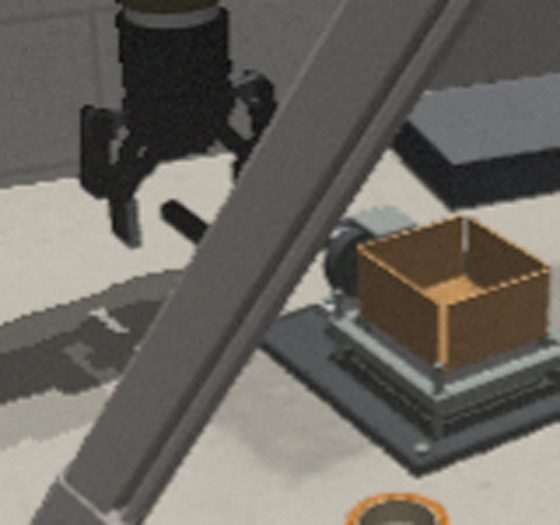

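Request:
move_arm(moves=[[0,0,0,0],[0,0,0,0],[0,0,0,0],[0,0,0,0],[0,0,0,0],[0,0,0,0],[0,0,0,0]], grip=1, grip_force=50)

```text
time_s: 22.1
position: [0.4161, 0.236, 0.0657]
tool_rot: [[-0.215, 0.977, -0.001], [0.977, 0.215, -0.0], [-0.0, -0.002, -1.0]]
ft_force: [-3.9, -0.6, 3.1]
grip_width: 0.0161
```

Run:
```python
from pl import *
state()
im=env.get_image("side")[:,:,::-1]
cv2.imwrite("pics/l2.png",cv2.resize(im[150:300,180:340],None,fx=3.5,fy=3.5,interpolation=cv2.INTER_CUBIC))
```

```text
t 22.1 fixTCP mm [-108.   177.7   65.7] yaw_rel 90.02 F [-3.91 -0.64  3.06] w 0.0161 q1,q5,q6 [15.3 26.4 99.2 -0.  54.5  3. ]
```

View pics/l2.png

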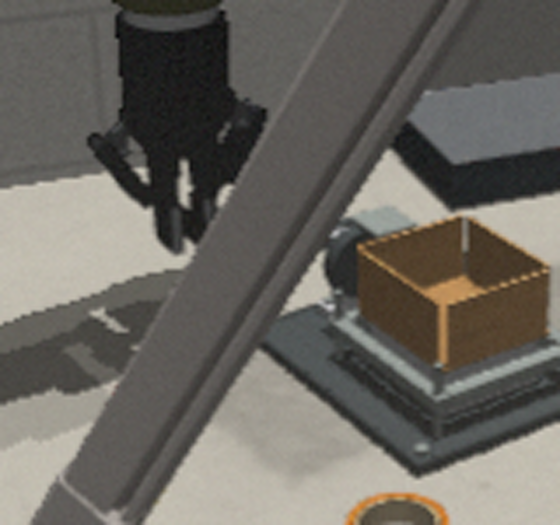

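Request:
move_arm(moves=[[0,0.4,-2.5,0],[0,1.1,-5.6,0],[0,3.7,-13.4,0],[0,6.8,-21.1,0],[0,10.5,-28.4,0],[0,14.7,-35.5,0],[0,19.4,-42.3,0],[0,19.4,-42.3,0]])

```text
time_s: 22.95
position: [0.4339, 0.24, 0.109]
tool_rot: [[-0.215, 0.977, -0.005], [0.977, 0.215, -0.001], [-0.0, -0.005, -1.0]]
ft_force: [-13.3, -3.0, 4.9]
grip_width: 0.0162
```

```bash
python3 snap.py m
```

```text
t 23.05 fixTCP mm [-89.9 177.8 109. ] yaw_rel 90.03 F [-13.05  -3.3    5.19] w 0.0165 q1,q5,q6 [15.2 24.1 93.5  0.  62.7  2.8]
```

View pics/m.png

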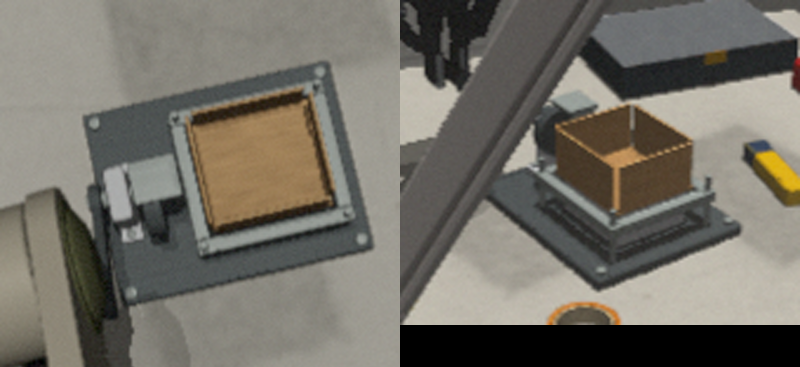

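Request:
move_arm(moves=[[0,1.5,-5,0],[0,5.3,-9.7,0],[0,11,-15.6,0],[0,17.1,-21.1,0],[0,23.6,-26.2,0],[0,30.5,-30.7,0],[0,37.7,-34.7,0],[0,37.7,-34.7,0]])

```text
time_s: 23.85
position: [0.4706, 0.2483, 0.1454]
tool_rot: [[-0.215, 0.977, -0.004], [0.977, 0.215, -0.001], [0.0, -0.004, -1.0]]
ft_force: [-19.8, -3.9, 20.0]
grip_width: 0.0162
```

```bash
python3 snap.py n
```

```text
t 23.95 fixTCP mm [-52.2 178.  145.4] yaw_rel 90.04 F [-19.23  -3.88  18.78] w 0.0165 q1,q5,q6 [15.  24.7 85.   0.  70.5  2.6]
```

View pics/n.png

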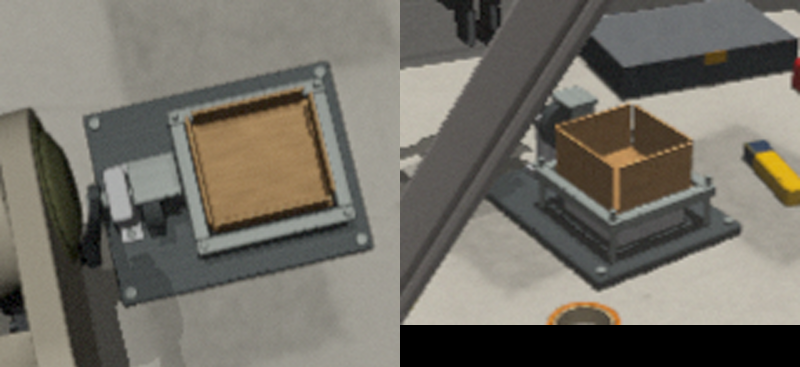

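Request:
move_arm(moves=[[0,-1,-1,0],[0,-2,-2,0],[0,-2,-2,0]])

```text
time_s: 24.25
position: [0.4701, 0.2481, 0.1454]
tool_rot: [[-0.214, 0.977, -0.001], [0.977, 0.214, 0.0], [0.0, -0.001, -1.0]]
ft_force: [-6.7, 0.4, -1.3]
grip_width: 0.0162
```

Run:
```python
from pl import *
state()
```

```text
t 24.25 fixTCP mm [-52.7 177.9 145.4] yaw_rel 90.02 F [-6.73  0.35 -1.28] w 0.0162 q1,q5,q6 [15.  24.6 85.2  0.  70.3  2.6]
```

Run:
```python
from pl import *
im=env.get_image("side")[:,:,::-1]
cv2.imwrite("pics/q.png",cv2.resize(im[120:260,190:330],None,fx=5,fy=5,interpolation=cv2.INTER_CUBIC)[:600])
s=state()
z=120;
for w in((-52.7,206,145),(-52.7,206,155.4),(-52.7,206,164)): print(w,((proj("side",F2W(np.array(w)/1e3))[0]+.5-[120,190])*5).round())
```

```text
t 24.3 fixTCP mm [-52.7 177.9 145.5] yaw_rel 90.02 F [-6.92  0.2  -1.36] w 0.0161 q1,q5,q6 [15.  24.6 85.2  0.  70.3  2.6]
(-52.7, 206, 145) [315. 285.]
(-52.7, 206, 155.4) [296. 284.]
(-52.7, 206, 164) [280. 283.]
```

View pics/q.png

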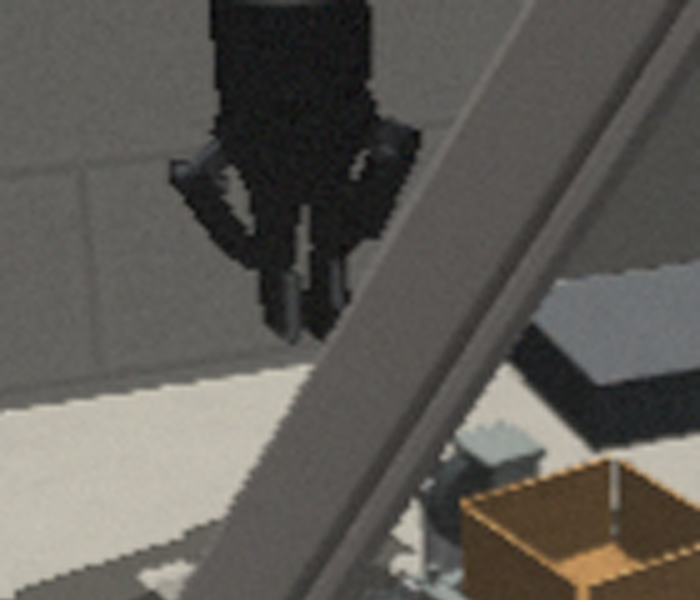

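Run:
```python
from ov import *
p=np.load("p2.npy")
for fn in("pics/top0.png","pics/j_top_full.png","pics/n_top_full.png"):
    g=cv2.cvtColor(cv2.imread(fn),cv2.COLOR_BGR2GRAY).astype(float);g=cv2.GaussianBlur(g,(0,0),.8)
    for nm,A,B in(("far",(.085,.13),(.085,.06)),("far2",(.085,-.06),(.085,-.075)),("left",(.075,.14),(.03,.14)),("right",(.07,-.08),(-.07,-.08)),("near",(-.085,-.07),(-.085,.13))):
        res=[]
        for s in np.linspace(0,1,60):
            a=np.array(A)+(np.array(B)-A)*s
            out=np.sign(np.array([a[0],0]) if "far" in nm or "near" in nm else np.array([0,a[1]]))
            ts=np.linspace(-.006,.006,49)
            c,sn=np.cos(p[2]),np.sin(p[2])
            L=a+ts[:,None]*out
            W=np.c_[c*L[:,0]-sn*L[:,1]+p[0],sn*L[:,0]+c*L[:,1]+p[1],np.full(len(ts),.012)]
            uv=proj("top",W).astype(np.float32)
            v=cv2.remap(g.astype(np.float32),uv[:,1:2].copy(),uv[:,0:1].copy(),cv2.INTER_CUBIC).ravel()
            d=np.gradient(v); i=d[2:-2].argmax()+2
            if d[i]>1 and 2<i<46: res.append((s*np.linalg.norm(np.array(B)-A),ts[i]))
        res=np.array(res)
        if len(res)>8:
            m=np.abs(res[:,1]-np.median(res[:,1]))<.002;r=res[m]
            k=np.polyfit(r[:,0],r[:,1],1);print(fn,nm,len(r),"offset mm",np.median(r[:,1])*1e3,"slope rad",k[0].round(4),"resid mm",(np.std(r[:,1]-np.polyval(k,r[:,0]))*1e3).round(2))
```

```text
pics/top0.png far 60 offset mm 0.2500000000000002 slope rad 0.0033 resid mm 0.6
pics/top0.png far2 60 offset mm 1.6249999999999998 slope rad 0.0936 resid mm 0.56
pics/top0.png left 60 offset mm 0.7499999999999998 slope rad -0.0009 resid mm 0.56
pics/top0.png right 23 offset mm -0.2500000000000002 slope rad 0.0054 resid mm 0.77
pics/top0.png near 60 offset mm 0.5000000000000004 slope rad 0.0069 resid mm 0.58
pics/j_top_full.png far 60 offset mm 0.2500000000000002 slope rad 0.003 resid mm 0.6
pics/j_top_full.png far2 60 offset mm 1.7499999999999998 slope rad 0.0954 resid mm 0.57
pics/j_top_full.png left 60 offset mm 0.7499999999999998 slope rad -0.0025 resid mm 0.56
pics/j_top_full.png right 60 offset mm -0.7499999999999998 slope rad 0.003 resid mm 0.56
pics/j_top_full.png near 60 offset mm 0.5000000000000004 slope rad 0.0063 resid mm 0.58
pics/n_top_full.png far 60 offset mm 0.2500000000000002 slope rad 0.0043 resid mm 0.62
pics/n_top_full.png far2 60 offset mm 1.6249999999999998 slope rad 0.1035 resid mm 0.57
pics/n_top_full.png left 60 offset mm 0.7499999999999998 slope rad -0.0026 resid mm 0.57
pics/n_top_full.png right 60 offset mm -0.7499999999999998 slope rad 0.0032 resid mm 0.57
pics/n_top_full.png near 60 offset mm 0.5000000000000004 slope rad 0.0044 resid mm 0.58
```

Request:
move_arm(moves=[[0,6.7,-3.5,0],[0,12,-6,0],[0,17,-8,0],[0,22,-9.7,0],[0,27.5,-11.2,0],[0,33,-12.5,0],[0,38,-13.3,0],[0,42,-14,0],[0,46,-14.3,0],[0,46,-14.3,0]])

```text
time_s: 25.3
position: [0.5153, 0.2583, 0.1621]
tool_rot: [[-0.215, 0.977, 0.001], [0.977, 0.215, 0.001], [0.001, 0.001, -1.0]]
ft_force: [-12.3, -1.4, 14.3]
grip_width: 0.016
```

```bash
python3 snap.py r
```

```text
t 25.4 fixTCP mm [ -6.4 178.2 162.1] yaw_rel 90.03 F [-12.14  -0.46  13.8 ] w 0.0163 q1,q5,q6 [14.8 27.6 76.6  0.  75.6  2.4]
```

View pics/r.png

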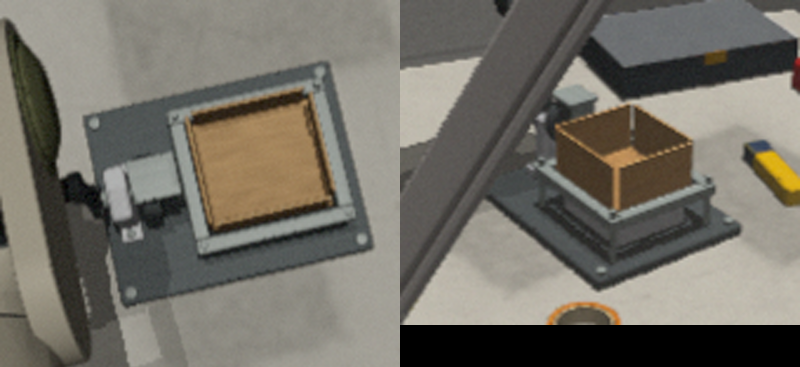

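Request:
move_arm(moves=[[0,2,-0.5,0],[0,4,-0.7,0],[0,5.3,-0.7,0],[0,5.3,-0.7,0],[0,5.3,-0.7,0]])

```text
time_s: 25.9
position: [0.5199, 0.2593, 0.1625]
tool_rot: [[-0.215, 0.977, -0.0], [0.977, 0.215, 0.001], [0.001, -0.0, -1.0]]
ft_force: [-13.9, -1.6, 13.5]
grip_width: 0.016
```

```bash
python3 snap.py s
python3 - <<'E'
from ov import *
p=np.load("p2.npy");p[2]+=.006
a=cv2.imread("pics/s_top_full.png")
cv2.imwrite("pics/s1.png",cv2.resize(a[190:330,190:330],None,fx=4,fy=4,interpolation=cv2.INTER_CUBIC))
E
```

```text
t 26.0 fixTCP mm [ -1.7 178.2 162.5] yaw_rel 90.04 F [-13.59  -0.63  14.31] w 0.0158 q1,q5,q6 [14.8 28.1 75.7  0.  76.2  2.4]
```

View pics/s1.png

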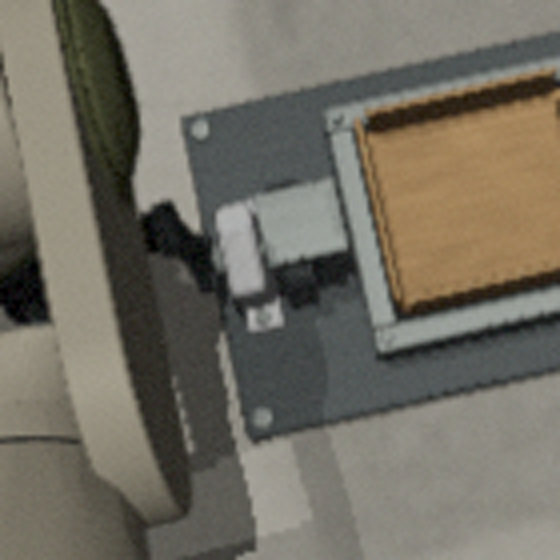

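Run:
```python
from fit import *
p=np.load("p2.npy");p[2]+=.006
c,s=np.cos(p[2]),np.sin(p[2]);R=np.array([[c,-s,0],[s,c,0],[0,0,1]]);t=np.array([p[0],p[1],0])
def arm(q,w=.008):
    ph=.2+q;u=np.array([-np.cos(ph),0,np.sin(ph)]);n=np.array([np.sin(ph),0,np.cos(ph)])
    o=np.array([0,0,.06]);P=[]
    for y in(.132,.142):
        P.append([o+[0,y,0]+w*n*a+u*l for a,l in((-1,0),(1,0),(1,.118),(-1,.118))])
    return [np.array(k)@R.T+t for k in P]
for n,(r0,c0,r1,c1),k in(("top",(215,205,285,275),8),("side",(130,230,230,330),6)):
    a=cv2.imread(f"pics/s_{n}_full.png")
    A=cv2.resize(a[r0:r1,c0:c1],None,fx=k,fy=k,interpolation=cv2.INTER_CUBIC)
    A=np.clip(A.astype(float)*1.6+15,0,255).astype(np.uint8)
    for P in arm(1.371):
        cv2.polylines(A,[((proj(n,P)[:,::-1]+.5-[c0,r0])*k).astype(int).reshape(-1,1,2)],True,(0,255,0),1)
    cv2.imwrite(f"pics/s_ov_{n}.png",A)
```

```text
(no output)
```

View pics/s_ov_top.png

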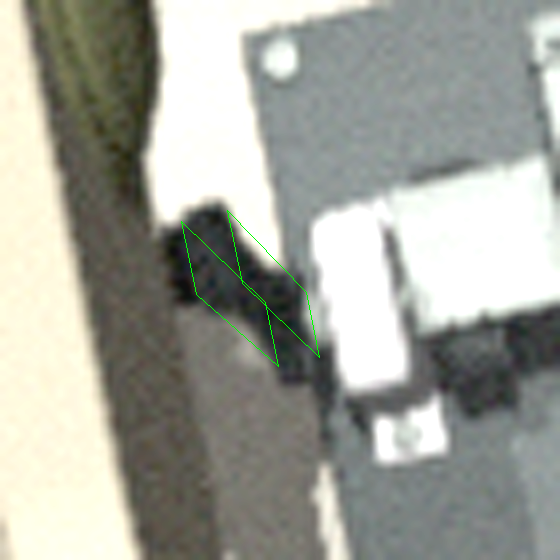

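View pics/s_ov_side.png

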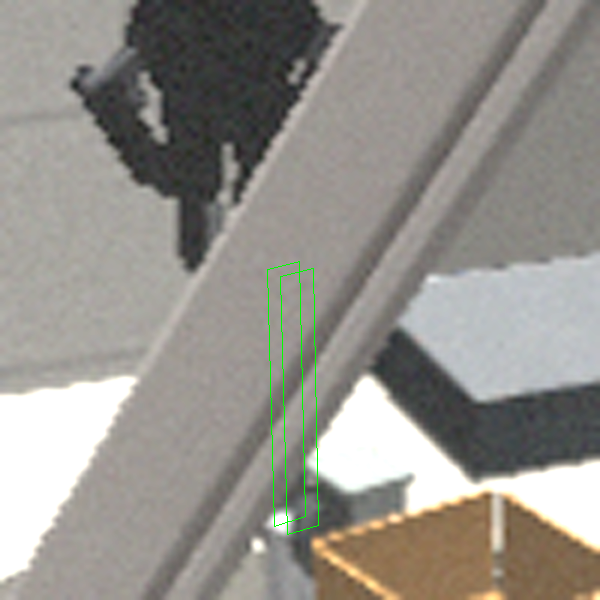

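Request:
move_arm(moves=[[0,0.6,0,0],[0,0.6,0,0],[0,0.6,0,0],[0,0.6,0,0],[0,0.6,0,0],[0,0.6,0,0],[0,0.6,0,0],[0,0.6,0,0],[0,0.6,0,0],[0,0.6,0,0]])

```text
time_s: 27.0
position: [0.5202, 0.2594, 0.1625]
tool_rot: [[-0.215, 0.977, -0.001], [0.977, 0.215, 0.001], [0.001, -0.001, -1.0]]
ft_force: [-15.1, -1.6, 13.2]
grip_width: 0.0161
```

```bash
python3 snap.py t
```

```text
t 27.1 fixTCP mm [ -1.3 178.2 162.5] yaw_rel 90.04 F [-15.25  -0.51  14.29] w 0.016 q1,q5,q6 [14.8 28.1 75.7  0.  76.2  2.4]
```

View pics/t.png

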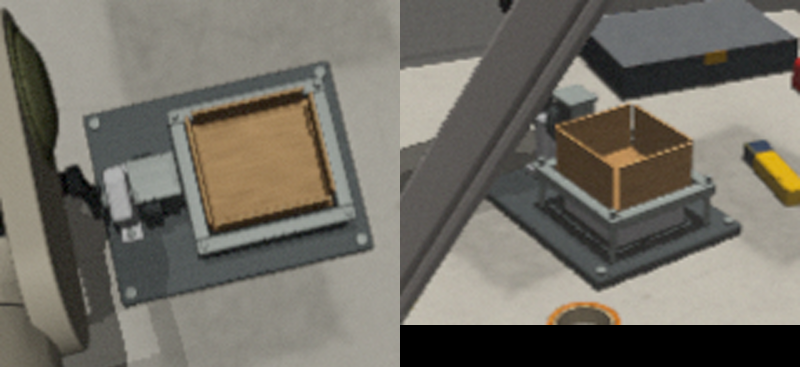

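View pics/t_top_full.png

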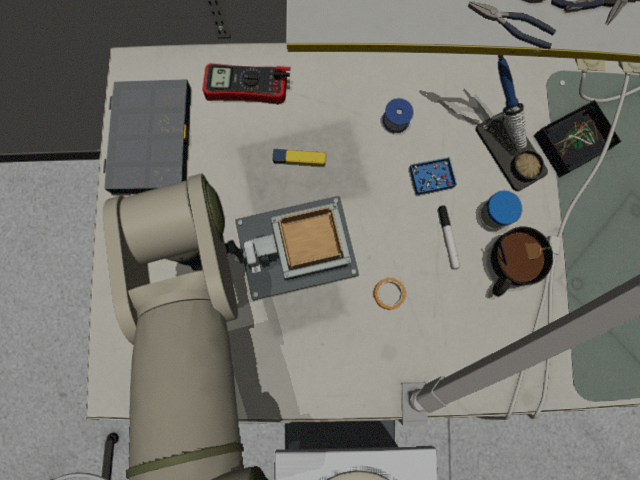

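Run:
```python
from pl import *
print(env.close_job());state()
```

```text
the job is handed in; nothing more can be done
None
the job is handed in; nothing more can be done
```

The job is handed in at about 27 s of the 72 s allowed. All three panels are upright, and the gripper is holding the lever at straight up.

**Panels:** I raised near, far, then side, lifting each free edge with the closed fingers and pressing it onto its stop with about 15 to 18 N. In the last pictures all three still stand upright.

**Lever:** I then gripped the handle with a 50 N grip and swung it up.
- After holding the final pose for 1 s, the gripper is within about 0.2 mm of my estimate of straight up. That estimate is good to roughly 1 mm, or 0.01 rad.
- The top-camera overlay of an upright lever matched the picture to about 1 mm. The overlay was made just before a final 0.6 mm nudge.
- In the side picture the collar is raised. I did not measure its height.

**Bystanders:** the tape roll, level and marker are unmoved in the last top picture.

**What disagreed:**
- The plate edges suggested the fixture was turned about 0.006 rad more than I first fitted. I corrected the final lever position for that.
- The handle rolled several millimetres towards the fingertips during the swing. It is now about 8 mm from the tips, with a steady grip reading of 16 mm on the 18 mm handle.
- The final hold reads about 15 N sideways, above the 10 N stated for the lever, and about 14 N upward. Both are well below the limits.

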